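# Fit the bored splash cover over the bent tube and into the pot's port

### The arm

A 6-joint arm with a two-finger parallel gripper is mounted at the origin on a cart in front of the work surface, level with it; the furniture and walls round the work are solid. World frame = base frame: x ahead of the robot, y to its left, z up, the work surface at z = 0. Lengths are in m, angles in rad, forces in N, time in s.
With the tool pointing down it reaches from about 0.325 to 0.925 m from the base axis. Payload 3.1 kg.
Tool frame: the origin (TCP) lies at the very end of the fingers, on their centre line; the grasp point (between the pads) lies 19 mm behind it; z points along the fingers, y is the direction in which the jaws open and shut (so a half turn about z gives the same grasp; the last joint's range is limited). The gripper opens to 85 mm and grips with 20 to 120 N. Pads are 22 mm wide; open, the fingers measure 114 mm over their backs; the gripper's body (76 mm by 85 mm) begins 54 mm behind the grasp point. The pads swing forward as they close: fully open they stand 13 mm farther back than shut.
Start: joints at [-1.242, 0.217, 1.613, -0, 1.311, -0.112], TCP at [0.267, -0.565, 0.231] pointing down, gripper open.
Joint ranges: [-2.75, 2.75], [-0.78, 2.1], [0.31, 2.55], [-1.13, 4.27], [0.13, 2.63], [-2.58, 2.58]. Speed limits (rad/s): [2.79, 2.79, 3.14, 3.14, 3.14, 3.14].

### API

Orientations are given as a rotation vector (axis times angle).
In Python, from workcell import bot, eyes gives the robot as it stands. The module is installed in compiled form; this text tells all that it offers.
- The arm moves only by the tool step_arm, never from a script. Its argument "series" is a list of rows, each a list of 7 numbers: the shift along the world's x, y, z in mm, then the turn, a rotation vector about the world's x, y, z in rad, then the gripper's target within -1 to 1 (fully open at 1, half-way at 0, shut at -1). A call has 1 to 5 rows; each row shifts and turns the commanded pose from where the row before left it; what a row does not reach is not made up. A row lasts 1/10 s, in which the tool goes at most 50 mm and 8.59 degrees, less where a joint would pass 70% of its speed; a pose out of reach is approached as far as the arm can. A call is refused whole if a number of a shift passes 50 or a number of a turn 0.15, either way. A call with a gripper value outside its range is refused whole. The fingers move at their own pace and stop on an object; "newtons" is the grip in N (left out, the last holds). Time passes only in rows, so rows that do not move let the fingers close. It gives the time, the measured TCP pose, the force and the opening at its end, in the units of the state.
- bot.get_obs(): the state, without advancing time (a new reading comes with each control period).
- eyes.get_image(name): name is "scene" or "top" or "wrist"; returns (picture, depth): 384x512x3 uint8, red, green, blue; 384x512 float32, m along the optical axis (not along the pixel's ray), 0 where there is no reading.
- eyes.camera_info(name): a dict with "mtx" (3x3 intrinsics, pixels), "R" (3x3) and "t" (3): a world point X has camera coordinates R X + t; the wrist camera has in their place "hand_eye" (4x4, takes a point from camera to tool coordinates, whose origin is the TCP and whose axes are the flange's). Camera axes: x right, y down, z forward; pixel columns grow to the right and rows downward; lengths in m; the calibration is good to about 2 mm. A picture is of the moment at which its call begins: read the wrist's pose just before it. camera_info takes no time and is no camera call.
- bot.sign_off(): hands the job in, once; it reports no verdict.
The state is a dict: "time": time; "joint_positions": joint angles; "qd": joint speeds; "effort": joint torques, N m; "eef_pos": TCP position; "tcp_rot": TCP orientation; "ft_force": force on the tool from outside, world axes, zero at the start; "torque": the same for the moment, N m; "width": opening from 0.0 (shut) to 1.0 (fully open).
Only numpy, scipy, OpenCV 4.12 (cv2) and the standard library are available. Lean on these libraries where they do the work, as an engineer would, in place of code of your own. Each camera call takes 0.05 s, during which the arm holds its last target. There are 200 camera calls.

### The job

Before the hose goes on, close the steel pot's sloping port: take the white splash cover from the parking pin, thread it spigot first onto the free end of the bent tube, and slide it along and round the bend until its spigot is in the port and the disc sits fully home and flat on the port's end. Then let go. Do not drop the cover or set it down on the way, and leave the other things on the bench where they are.

Things in the scene. Friction and masses are not known exactly. Their poses are not given: they have to be found in the camera images.
- cover_center (a point): Splash cover: white disc 92 mm across, 10 mm thick, a round spigot 18 mm across standing 18 mm out of one face; an 11 mm hole runs through both (28 mm long). 150 g. Point: on the hole's axis, mid-thickness of the disc. y axis runs along the hole, -y out of the spigot (its end is 23 mm from the point); any turn about y is alike. Starts hanging by its hole, level, spigot towards the pin's free end.
- spigot_end (a point): Centre of the open end of the cover's spigot, 23 mm from the cover's middle along its -y. With the cover home it lies 18 mm deep inside the port. Axes as the cover's.
- pin_tip (a point): Free end of the level parking pin (8 mm round bar), on its axis, 175 mm above the worktop. Axes of the fixed stand: the pin points along this frame's -y; the stand's upright is 84 mm back along +y, its clamp block (26 mm wide) reaches 9 mm above the pin's axis. The cover's point hangs 36 to 42 mm back from here, 1.5 mm below the pin's axis.
- stand: Fixed parking stand: grey base plate 110 x 74 x 12 mm, 12 mm steel upright, clamp block and level pin at its top. Origin on the worktop below the upright; -y is the pin's direction.
- pot: Fixed steel pot, 120 mm across, 139 mm high, with bolted lid. Origin: centre of its underside on the worktop; z up. Its port and tube point to its +y and lie in its plane x = 0.
- port: Sloping port of the pot: pipe 28 mm outside, 21 mm inside, rising at 35 degrees to the horizontal. Origin: centre of its open end face; z points out of it along its axis, x level. An 8 mm fixed tube comes out along this axis. With the cover home the spigot is in the port, the disc's face lies on the end face (nothing else of the port is wider than 28 mm for 45 mm) and the cover's point is 5 mm out along z.
- bend_low (a point): Point on the tube's centre line where its bend begins, 50 mm straight out from the port's face. From here the tube turns from 35 degrees to level with a radius of 70 mm (centre of the bend below the tube). The cover drags on the tube and stays where it is left, even on the slope. Axes as the pot's.
- bend_high (a point): Point on the tube's centre line where the bend ends and the level part begins, 70 mm from the free end. Axes as the pot's.
- tube_tip (a point): Free end of the bent tube, on its axis, 171 mm above the worktop, tapered as a hose barb. Axes as the pot's: +y is level and points out of the free end, z up. The tube goes from here level, round the bend, into the port, all in one upright plane.
- tape: Bystander, to be left alone: pale yellow roll of tape, 70 mm across, 20 mm high, lying flat; the origin is the centre of its underside.
- hex_key: Bystander, to be left alone: bent steel hex key, 93 x 33 x 6 mm, lying flat; the origin is the centre of its underside.
- vial_a: Bystander, to be left alone: small vial with a white cap, 27 mm across, 61 mm high; the origin is the centre of its underside.
- vial_b: Bystander, to be left alone: another such vial, 27 mm across, 61 mm high; the origin is the centre of its underside.
- petri: Bystander, to be left alone: flat round glass dish, 70 mm across, 15 mm high; the origin is the centre of its underside.
- black_marker: Bystander, to be left alone: white marker pen with a black cap, 139 mm long, lying; the origin is the centre of its underside.
- flask_conical: Bystander, to be left alone: conical flask with a pink filling, 100 mm across, 146 mm high; the origin is the centre of its underside.
- red_marker: Bystander, to be left alone: red marker pen, 132 mm long, 17 mm thick, lying; the origin is the centre of its underside.

How it is judged:
On the way, in this order (a step that is already met when the one before it is completed fails the run):
1. the cover is threaded on the level part of the tube, spigot first (y of cover_center in the frame of tube_tip between -0.065 and -0.01 m and x of cover_center in the frame of tube_tip between -0.004 and 0.004 m and z of cover_center in the frame of tube_tip between -0.005 and 0.005 m and y of spigot_end in the frame of tube_tip below -0.03 m), for 0.1 s.
2. the cover has come round the bend and is in line with the port (z of cover_center in the frame of port below 0.045 m and x of cover_center in the frame of port between -0.004 and 0.004 m and y of cover_center in the frame of port between -0.004 and 0.004 m and angle between the y axis of cover_center and the z axis of port, either way round below 0.1 rad).
At the end, for the whole second after the job is handed in: The cover's middle lies no more than 7.5 mm out from the port's end face along the port's axis (5 mm is fully home), within 4 mm of that axis and in line with it within 0.1 rad (5.7 degrees), its spigot's end at least 14 mm inside the port, and it stays there with the robot clear of it (z of cover_center in the frame of port below 0.0075 m and x of cover_center in the frame of port between -0.004 and 0.004 m and y of cover_center in the frame of port between -0.004 and 0.004 m and angle between the y axis of cover_center and the z axis of port, either way round below 0.1 rad and z of spigot_end in the frame of port below -0.014 m); the robot touches nothing.
It fails at once if the cover is dropped or set down on the bench (its middle comes lower than 70 mm above the worktop) (height (world z) of cover_center below 0.07 m).
It fails at once if a bystander is moved by more than 30 mm (distance of any of tape, hex_key, vial_a, vial_b, petri, black_marker, red_marker, flask_conical from where it was at the start of the episode above 0.03 m).
It also fails if it takes over 53 s, if anything falls off the work surface, if the arm or the gripper's body presses on something with over 40 N, if the wrist force passes 120 N, or if a joint passes its speed limit or range.

## Working session

There is one attempt and no reset: what is moved stays moved. The work goes in short steps, Python scripts to look and compute and a tool call to move; the robot and the scene stay as the last step left them, time stands still between calls to the robot, and variables do not carry over. Pictures are saved under pics/ and viewed, about 8 in all and at most 12, crops included, and the job is handed in when it is done.

Besides the shell and the picture viewer there is one more tool, called as name(argument=value, ...), one argument or row to a line, values as JSON. step_arm: Moves the arm, as the interface text tells. Its arguments: {"type":"object","properties":{"series":{"type":"array"},"newtons":{"type":"number"}},"required":["series"]}

```bash
mkdir -p pics; cat > h.py <<'E'
import numpy as np, cv2
from workcell import bot, eyes
def snap(n):
    im,d=eyes.get_image(n); np.savez(f'pics/{n}.npz',im=im,d=d); return im,d
def pts(n,d):
    c=eyes.camera_info(n); K=c['mtx']; v,u=np.indices(d.shape)
    P=np.stack([(u-K[0][2])/K[0][0]*d,(v-K[1][2])/K[1][1]*d,d],-1)
    R=np.array(c['R']);t=np.array(c['t']); return (P-t)@R
E
python3 - <<'E'
from h import *
print(bot.get_obs())
a,d=snap('scene'); b,e=snap('top')
for n in('scene','top'):
    c=eyes.camera_info(n);R=np.array(c['R']);print(n,np.array(c['mtx']).tolist(),'pos',-R.T@np.array(c['t']),'axis',R[2])
print(eyes.camera_info('wrist'))
cv2.imwrite('pics/s1.png',cv2.resize(a[:,:,::-1],(800,600)));cv2.imwrite('pics/t1.png',cv2.resize(b[:,:,::-1],(800,600)))
E
```

```text
{'time': 0.0, 'joint_positions': array([-1.24221462e+00,  2.17790368e-01,  1.61494634e+00,  5.53294162e-06,
        1.31130165e+00, -1.12183576e-01]), 'qd': array([-0.00074335, -0.00037587, -0.0017427 , -0.00016635,  0.00069064,
        0.00092231]), 'effort': array([-1.59450578e-04, -3.96849203e+01, -3.03851831e+01, -1.43160587e-04,
        9.68284527e-03, -5.10316909e-06]), 'eef_pos': array([ 0.26640766, -0.5644653 ,  0.22993945]), 'tcp_rot': array([-3.06323701e+00, -6.86227831e-01,  4.06194038e-04]), 'ft_force': array([-0.86169649, -0.4873112 ,  0.43692824]), 'torque': array([ 0.01788381, -0.01928409, -0.00080905]), 'width': 0.997478403443051}
scene [[410.67866892639336, 0.0, 256.8659709440623], [0.0, 410.67866892639336, 182.93090589755067], [0.0, 0.0, 1.0]] pos [-0.34020245 -0.80237454  0.73085437] axis [ 0.69876078  0.55845714 -0.44705592]
top [[360.94948495904515, 0.0, 249.53662881990178], [0.0, 360.94948495904515, 187.40183160414807], [0.0, 0.0, 1.0]] pos [ 0.4123337  -0.07506661  1.43716086] axis [ 1.24387634e-01 -5.99043439e-04 -9.92233520e-01]
{'mtx': array([[302.61005191,   0.        , 250.81297275],
       [  0.        , 302.61005191, 190.34635985],
       [  0.        ,   0.        ,   1.        ]]), 'hand_eye': array([[-3.83148220e-04, -9.65204616e-01, -2.61495511e-01,
         6.61606774e-02],
       [ 9.99999927e-01, -3.70534067e-04, -9.75427829e-05,
         4.24832007e-04],
       [-2.74425071e-06, -2.61495529e-01,  9.65204687e-01,
        -1.42587758e-01],
       [ 0.00000000e+00,  0.00000000e+00,  0.00000000e+00,
         1.00000000e+00]])}
```

View pics/s1.png

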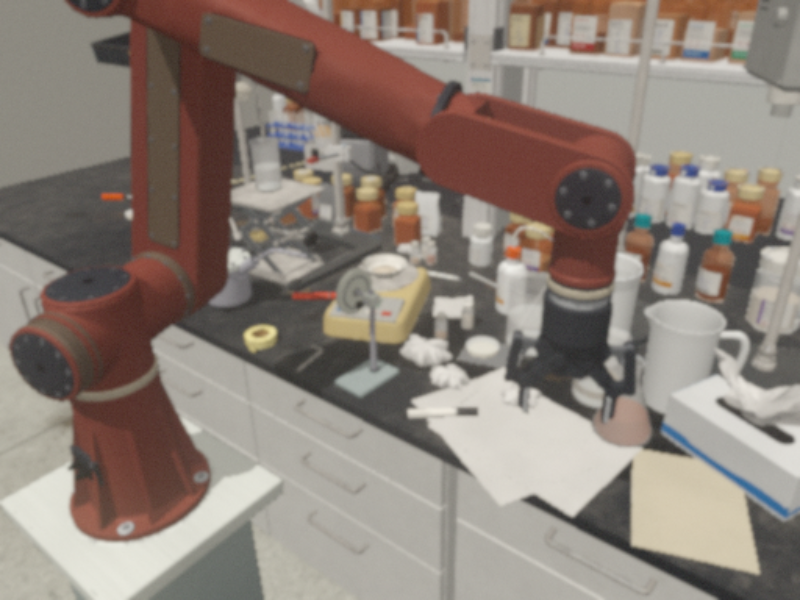

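View pics/t1.png

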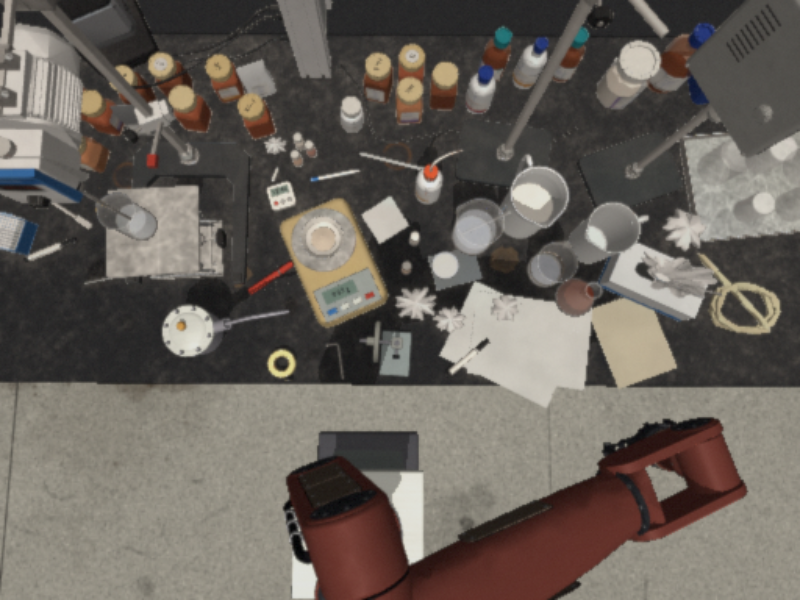

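```bash
python3 - <<'E'
from h import *
z=np.load('pics/top.npz');P=pts('top',z['d']);im=z['im']
# pot & stand crops in 512 px coords
def crop(n,u0,u1,v0,v1,name,f):
    i=np.load(f'pics/{n}.npz')['im'][v0:v1,u0:u1,::-1]; return cv2.resize(i,None,fx=f,fy=f,interpolation=cv2.INTER_CUBIC)
a=crop('top',95,275,185,245,'',4.4); b=crop('scene',130,280,140,260,'',4)
c=np.zeros((a.shape[0]+b.shape[0]//1,800,3),np.uint8)
c[:a.shape[0],:a.shape[1]]=a[:,:800]; c[a.shape[0]:,:b.shape[1]]=b
print(c.shape); cv2.imwrite('pics/c1.png',c[:600] if 0 else cv2.resize(c,None,fx=min(1,600/c.shape[0]),fy=min(1,600/c.shape[0])))
# heights
for (u0,u1,v0,v1,zl,zh) in [(100,190,190,235,.15,.21),(100,142,190,235,.125,.15),(225,270,205,245,.12,.26),(225,270,205,245,.005,.02)]:
    Q=P[v0:v1,u0:u1]; m=(Q[...,2]>zl)&(Q[...,2]<zh); q=Q[m]
    print(zl,zh,len(q)); 
    if len(q): print(q.mean(0).round(3),q.min(0).round(3),q.max(0).round(3))
    if len(q)<60: print(np.c_[np.argwhere(m)+[v0,u0],(q*1000).round()].astype(int).tolist())
E
```

```text
(744, 800, 3)
0.15 0.21 79
[0.517 0.216 0.171] [0.504 0.154 0.151] [0.528 0.279 0.182]
0.125 0.15 340
[0.487 0.39  0.129] [0.433 0.314 0.125] [0.542 0.449 0.146]
0.12 0.26 208
[ 0.457 -0.061  0.192] [ 0.418 -0.102  0.144] [ 0.504 -0.009  0.224]
0.005 0.02 514
[ 0.437 -0.084  0.011] [ 0.368 -0.154  0.005] [0.522 0.02  0.02 ]
```

View pics/c1.png

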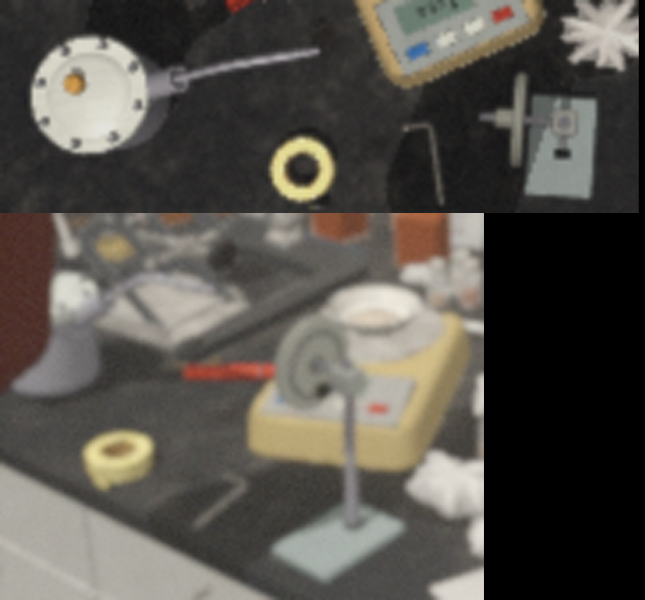

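```bash
python3 - <<'E'
from h import *
z=np.load('pics/top.npz');P=pts('top',z['d']);im=z['im']
def show(u0,u1,v0,v1,zl,zh):
    Q=P[v0:v1,u0:u1]; m=(Q[...,2]>zl)&(Q[...,2]<zh); return Q[m]*1000
q=show(140,190,190,215,.150,.21); q=q[np.argsort(q[:,1])]
for lo in range(150,290,10):
    s=q[(q[:,1]>=lo)&(q[:,1]<lo+10)]
    if len(s): print('tube',lo,len(s),s.mean(0).round(1))
p=np.polyfit(q[:,1],q[:,0],1);print('x vs y',p,'angle',np.degrees(np.arctan(p[0])))
q=show(238,252,203,240,.18,.26);print('disc',len(q),q.mean(0),q.min(0),q.max(0)); 
p=np.polyfit(q[:,0],q[:,1],1);print('disc y vs x',p, np.degrees(np.arctan(p[0])))
q=show(228,241,205,230,.15,.21);print('pin side',q[np.argsort(q[:,1])].round(0).tolist())
q=show(254,268,205,235,.16,.21);print('clamp',q.mean(0))
# base plate by colour
hsv=cv2.cvtColor(im,cv2.COLOR_RGB2HSV); m=np.zeros(im.shape[:2],np.uint8)
Q=P; m[(Q[...,2]>.004)&(Q[...,2]<.02)]=1; m2=np.zeros_like(m); m2[205:245,235:268]=m[205:245,235:268]; m2&=(im.mean(-1)>100).astype(np.uint8)
c=max(cv2.findContours(m2,0,2)[0],key=cv2.contourArea); r=cv2.minAreaRect(np.float32([Q[y,x,:2]*1000 for x,y in c[:,0]]));print(r)
E
```

```text
tube 150 3 [526.8 156.2 174.7]
tube 160 6 [525.9 163.9 177.2]
tube 170 8 [524.8 175.3 174.6]
tube 180 6 [522.4 185.2 175.1]
tube 190 7 [521.6 195.8 174.8]
tube 200 6 [518.3 204.7 173.6]
tube 210 7 [517.5 215.2 174.7]
tube 220 7 [515.7 224.1 177. ]
tube 230 6 [514.6 235.6 173.5]
tube 240 4 [511.8 243.5 171.8]
tube 250 8 [510.8 254.2 166.1]
tube 260 5 [508.5 264.7 161.5]
tube 270 6 [507.7 274.2 152.7]
x vs y [-1.70972324e-01  5.54244145e+02] angle -9.702181845387118
disc 96 [459.47717028 -50.19432394 205.66516262] [417.73153018 -81.69117172 180.28968531] [503.52988343 -36.52280587 224.04731241]
disc y vs x [ -0.0407814  -31.45619991] -2.3353082598903097
pin side [[428.0, -44.0, 206.0], [431.0, -44.0, 204.0], [492.0, -44.0, 207.0], [496.0, -44.0, 204.0], [500.0, -43.0, 198.0], [431.0, -41.0, 207.0], [424.0, -41.0, 203.0], [434.0, -41.0, 207.0], [428.0, -41.0, 199.0], [466.0, -40.0, 182.0], [470.0, -40.0, 179.0], [456.0, -37.0, 181.0], [459.0, -37.0, 181.0], [462.0, -37.0, 181.0], [466.0, -36.0, 180.0], [470.0, -36.0, 175.0], [462.0, -33.0, 182.0], [469.0, -33.0, 183.0], [466.0, -33.0, 181.0], [456.0, -33.0, 178.0], [459.0, -33.0, 178.0], [462.0, -30.0, 185.0], [459.0, -30.0, 183.0], [466.0, -30.0, 183.0], [469.0, -30.0, 183.0], [456.0, -29.0, 176.0], [455.0, -26.0, 186.0], [462.0, -26.0, 185.0], [466.0, -26.0, 184.0], [459.0, -26.0, 181.0], [470.0, -26.0, 177.0], [459.0, -23.0, 187.0], [455.0, -23.0, 182.0], [463.0, -22.0, 175.0], [466.0, -22.0, 175.0], [462.0, -19.0, 179.0], [466.0, -19.0, 176.0], [462.0, -16.0, 183.0], [466.0, -16.0, 181.0], [462.0, -12.0, 180.0], [466.0, -12.0, 177.0], [462.0, -9.0, 180.0], [466.0, -9.0, 178.0]]
clamp [452.58356415 -96.33132184 182.50700167]
((438.3396301269531, -89.59593200683594), (70.27291870117188, 106.70777130126953), 86.43499755859375)
```

step_arm(
  series=[
    [0, 0, 50, 0, 0, -0.125, 0],
    [0, 0, 50, 0, 0, -0.125, 0],
    [16, 43, 0, 0, 0, -0.125, 0],
    [16, 43, 0, 0, 0, -0.125, 0],
    [16, 43, 0, 0, 0, 0, 0],
  ],
)

```text
time: 0.6
eef_pos: [0.3149, -0.435, 0.3313]
tcp_rot: [-3.14, 0.098, -0.001]
ft_force: [0.8, -1.2, -0.9]
width: 0.499
```

step_arm(
  series=[
    [16, 43, 0, 0, 0, 0, 0],
    [16, 43, 0, 0, 0, 0, 0],
    [16, 43, 0, 0, 0, 0, 0],
    [16, 43, 0, 0, 0, 0, 0],
    [16, 43, 0, 0, 0, 0, 0],
  ],
)

```text
time: 1.1
eef_pos: [0.3947, -0.2193, 0.3308]
tcp_rot: [-3.14, 0.094, 0.0]
ft_force: [0.7, -0.5, 0.2]
width: 0.5
```

step_arm(
  series=[
    [16, 43, 0, 0, 0, 0, 0],
    [16, 43, 0, 0, 0, 0, 0],
    [16, 43, 0, 0, 0, 0, 0],
    [16, 43, 0, 0, 0, 0, 0],
    [0, 0, 0, 0, 0, 0, 0],
  ],
)

```text
time: 1.6
eef_pos: [0.4593, -0.0443, 0.3308]
tcp_rot: [-3.138, 0.081, 0.0]
ft_force: [0.4, -0.8, 0.3]
width: 0.503
```

```bash
cat >> h.py <<'E'
from scipy.spatial.transform import Rotation as Ro
def wrist(tag):
    o=bot.get_obs(); im,d=eyes.get_image('wrist'); c=eyes.camera_info('wrist'); K=c['mtx']
    T=np.eye(4);T[:3,:3]=Ro.from_rotvec(o['tcp_rot']).as_matrix();T[:3,3]=o['eef_pos'];T=T@c['hand_eye']
    v,u=np.indices(d.shape)
    P=np.stack([(u-K[0][2])/K[0][0]*d,(v-K[1][2])/K[1][1]*d,d],-1)@T[:3,:3].T+T[:3,3]
    np.savez(f'pics/{tag}.npz',im=im,d=d,P=P,T=T,K=K); cv2.imwrite(f'pics/{tag}.png',cv2.resize(im[:,:,::-1],(768,576)))
    print(o['eef_pos'],o['tcp_rot'],o['joint_positions'].round(2)); return im,d,P*1000,T
E
python3 - <<'E'
from h import *
im,d,P,T=wrist('w1')
m=(P[...,2]>150)&(P[...,2]<230)&(np.abs(P[...,0]-460)<60)&(np.abs(P[...,1]+50)<75)
q=P[m]; print(len(q))
for lo in range(-120,10,5):
    s=q[(q[:,1]>=lo)&(q[:,1]<lo+5)]
    if len(s): print(lo,len(s),s.mean(0).round(1),s[:,0].min().round(),s[:,0].max().round(),s[:,2].min().round(),s[:,2].max().round())
E
```

```text
[ 0.45933471 -0.04433617  0.33082217] [-3.13779912e+00  8.09337274e-02  3.45516767e-04] [-0.25 -0.21  1.86  0.    1.5   1.37]
2581
-105 63 [ 462.1 -101.2  181.8] 449.0 472.0 165.0 185.0
-100 133 [460.4 -97.4 182.7] 429.0 472.0 168.0 192.0
-95 186 [453.9 -92.3 183.1] 425.0 473.0 167.0 193.0
-90 244 [451.4 -87.6 182.1] 426.0 473.0 168.0 192.0
-85 207 [454.2 -82.6 181.3] 426.0 473.0 165.0 192.0
-80 126 [460.9 -78.  179.6] 448.0 472.0 165.0 185.0
-75 40 [461.6 -72.5 178.3] 458.0 465.0 175.0 180.0
-70 40 [461.9 -67.5 178.3] 458.0 465.0 174.0 181.0
-65 40 [462.1 -62.5 178.2] 458.0 465.0 175.0 180.0
-60 40 [462.4 -57.5 178.2] 459.0 466.0 175.0 181.0
-55 130 [484.4 -51.5 197.9] 459.0 508.0 175.0 220.0
-50 485 [473.  -47.4 210.9] 422.0 508.0 174.0 221.0
-45 389 [464.7 -43.  211.9] 422.0 508.0 173.0 221.0
-40 125 [456.7 -38.  189. ] 422.0 472.0 175.0 216.0
-35 86 [464.7 -32.5 180.5] 456.0 472.0 175.0 184.0
-30 88 [464.9 -27.4 180.6] 456.0 472.0 175.0 183.0
-25 59 [464.3 -22.9 180. ] 457.0 472.0 176.0 183.0
-20 38 [464.3 -17.7 178.2] 460.0 468.0 176.0 180.0
-15 41 [464.7 -12.7 178.1] 461.0 468.0 176.0 181.0
-10 21 [465.3  -8.6 177.8] 462.0 468.0 176.0 180.0
```

View pics/w1.png

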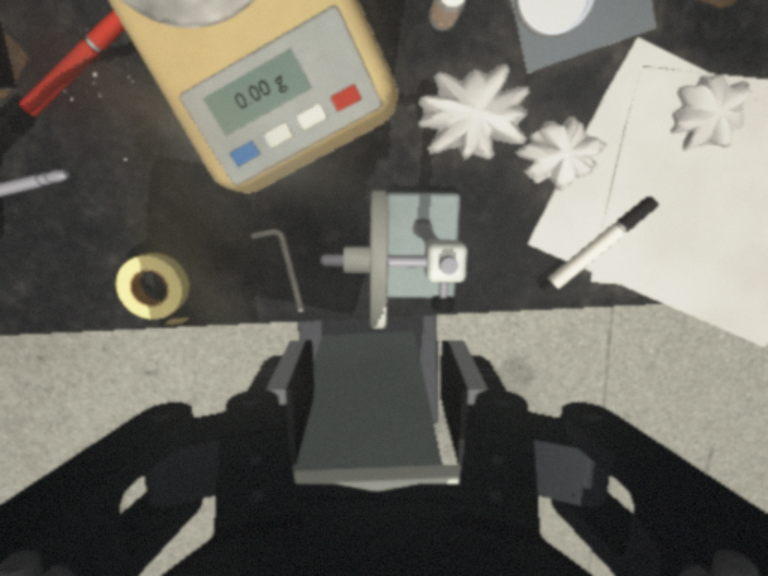

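```bash
python3 - <<'E'
from h import *
print(bot.get_obs()['eef_pos'],bot.get_obs()['time'])
P=np.load('pics/w1.npz')['P']*1000
m=(P[...,2]>195)&(P[...,2]<230)&(np.abs(P[...,0]-462)<50)&(np.abs(P[...,1]+47)<15); q=P[m]
for a,b in((424,440),(440,455),(455,470),(470,485),(485,500)):
    s=q[(q[:,0]>a)&(q[:,0]<b)]; print(a,len(s),np.percentile(s[:,1],[2,10,50,90,98]).round(1),np.percentile(s[:,2],[50,90]).round(1))
im,d,P,T=wrist('w2')
m=(P[...,2]>209)&(P[...,2]<230)&(np.abs(P[...,0]-462)<50)&(np.abs(P[...,1]+47)<15); q=P[m]
print(np.polyfit(q[:,0],q[:,1],1),np.percentile(q[:,1],[2,50,98]),np.percentile(q[:,0],[2,50,98]))
m=(P[...,2]>172)&(P[...,2]<182)&(np.abs(P[...,0]-462)<8)&(((P[...,1]>-76)&(P[...,1]<-56))|((P[...,1]>-21)&(P[...,1]<-5)));q=P[m];print(np.polyfit(q[:,1],q[:,0],1),q[:,1].max(),q[:,2].mean())
E
```

```text
[ 0.45877602 -0.04675013  0.33075954] 1.65
424 113 [-47.9 -47.  -43.2 -39.4 -38.6] [208.5 212.4]
440 171 [-49.4 -48.5 -44.4 -40.1 -39.2] [216.4 218.4]
455 183 [-50.1 -49.3 -45.4 -41.7 -41. ] [219.1 219.9]
470 204 [-50.8 -50.  -46.4 -42.6 -41.8] [216.5 218.3]
485 207 [-51.7 -51.  -47.1 -43.3 -42.5] [207.8 212.4]
[ 0.45877602 -0.04675013  0.33075954] [-3.14011314e+00  8.40745265e-02  1.60920144e-03] [-0.25 -0.21  1.86  0.    1.5   1.37]
[ -0.0609623  -17.08576512] [-50.82462889 -45.39540372 -39.76905122] [435.50556103 465.2751965  489.66306456]
[7.05360721e-02 4.66067286e+02] -6.361772354467582 178.10078905491784
```

step_arm(
  series=[
    [4, 2, -30, 0, 0, -0.01, 0],
    [0, 0, -30, 0, 0, 0, 0],
    [0, 0, -25, 0, 0, 0, 0],
    [0, 0, 0, 0, 0, 0, 0],
    [0, 0, 0, 0, 0, 0, 0],
  ],
  newtons=60,
)

```text
time: 2.2
eef_pos: [0.4622, -0.0484, 0.2462]
tcp_rot: [3.14, -0.112, -0.002]
ft_force: [0.9, 0.0, 0.6]
width: 0.501
```

step_arm(
  series=[
    [0, 0, 0, 0, 0, 0, 0],
    [0, 0, 0, 0, 0, 0, 0],
  ],
)

```text
time: 2.4
eef_pos: [0.4638, -0.048, 0.2483]
tcp_rot: [3.139, -0.11, 0.006]
ft_force: [0.1, -0.6, -0.4]
width: 0.496
```

```bash
python3 - <<'E'
from h import *
im,d,P,T=wrist('w3')
m=(P[...,2]>209)&(P[...,2]<230)&(np.abs(P[...,0]-462)<50)&(np.abs(P[...,1]+47)<15); q=P[m]
print(len(q),np.polyfit(q[:,0],q[:,1],1),np.percentile(q[:,1],[2,50,98]),np.percentile(q[:,0],[2,50,98]))
m=(P[...,2]>172)&(P[...,2]<182)&(np.abs(P[...,0]-462)<8)&(((P[...,1]>-76)&(P[...,1]<-56))|((P[...,1]>-21)&(P[...,1]<-5)));q=P[m];print(len(q),np.polyfit(q[:,1],q[:,0],1),q[:,1].max(),q[:,2].mean())
print('R',T[:3,:3].round(3).tolist(), Ro.from_rotvec(bot.get_obs()['tcp_rot']).as_matrix().round(4).tolist(), bot.get_obs()['time'])
E
```

```text
[ 0.46382796 -0.04797576  0.24834897] [ 3.13882252 -0.10978101  0.00552478] [-0.25 -0.15  1.96 -0.    1.33  1.39]
1372 [ -0.05970183 -17.79932895] [-51.09752512 -45.63834188 -40.20092197] [436.44499304 467.73831255 490.1208712 ]
474 [6.21600297e-02 4.66238783e+02] -6.817405199480313 178.06074426074653
R [[-0.07, -0.964, -0.257], [-0.998, 0.068, 0.017], [0.001, 0.258, -0.966]] [[0.9976, -0.0696, 0.0032], [-0.0695, -0.9976, -0.0009], [0.0033, 0.0006, -1.0]] 2.45
```

step_arm(
  series=[
    [0, 2, -20, 0, 0, 0, 0],
    [0, 0, -20, 0, 0, 0, 0],
    [0, 0, -14, 0, 0, 0, -0.3],
    [0, 0, 0, 0, 0, 0, -0.6],
    [0, 0, 0, 0, 0, 0, -1],
  ],
)

```text
time: 2.95
eef_pos: [0.4628, -0.0453, 0.1926]
tcp_rot: [3.14, -0.109, 0.0]
ft_force: [-0.7, 0.8, -1.2]
width: 0.1
```

step_arm(
  series=[
    [0, 0, 0, 0, 0, 0, -1],
    [0, 0, 0, 0, 0, 0, -1],
    [0, 0, 0, 0, 0, 0, -1],
    [0, 0, 0, 0, 0, 0, -1],
    [0, 0, 0, 0, 0, 0, -1],
  ],
)

```text
time: 3.45
eef_pos: [0.4627, -0.0453, 0.1924]
tcp_rot: [3.14, -0.109, 0.0]
ft_force: [-0.0, -0.1, -1.4]
width: 0.104
```

```bash
python3 - <<'E'
from h import *
im,d,P,T=wrist('w4')
for tag in [0]:
    m=(P[...,2]>172)&(P[...,2]<230)&(np.abs(P[...,0]-462)<60)&(np.abs(P[...,1]+47)<80); q=P[m]
    for lo in range(-80,10,5):
        s=q[(q[:,1]>=lo)&(q[:,1]<lo+5)]
        if len(s): print(lo,len(s),s.mean(0).round(1),s[:,0].min().round(),s[:,0].max().round(),s[:,2].min().round(),s[:,2].max().round())
o=bot.get_obs();print(o['ft_force'],o['torque'],o['width']*85)
E
```

```text
[ 0.46273812 -0.04527222  0.192435  ] [ 3.13968875e+00 -1.08730105e-01  3.59734274e-04] [-0.25 -0.09  2.02  0.    1.22  1.39]
-80 389 [461.8 -78.  180.4] 449.0 473.0 172.0 185.0
-75 127 [462.1 -72.5 178.1] 458.0 465.0 174.0 180.0
-70 126 [462.4 -67.5 178.1] 458.0 466.0 174.0 180.0
-65 300 [466.9 -62.1 199.5] 460.0 470.0 174.0 223.0
-60 322 [470.6 -57.4 208.4] 461.0 474.0 174.0 230.0
-55 969 [482.3 -51.7 211.6] 452.0 509.0 173.0 230.0
-50 1858 [477.8 -47.5 211.3] 430.0 509.0 174.0 230.0
-45 1474 [470.3 -42.8 215.1] 430.0 509.0 173.0 230.0
-40 574 [470.1 -37.9 211.2] 429.0 475.0 172.0 230.0
-35 356 [470.4 -32.  197.4] 464.0 473.0 172.0 222.0
-30 303 [469.9 -27.9 190.8] 463.0 473.0 172.0 224.0
-25 164 [466.7 -22.8 179.8] 458.0 473.0 174.0 184.0
-20 126 [465.4 -17.5 178.1] 461.0 469.0 173.0 180.0
-15 124 [465.7 -12.5 178.1] 461.0 469.0 175.0 180.0
-10 56 [465.9  -8.7 177.7] 461.0 469.0 175.0 180.0
[-0.155246   -0.3151966  -2.62268084] [-0.00619369  0.02707237  0.00419865] 9.053376166287912
```

View pics/w4.png

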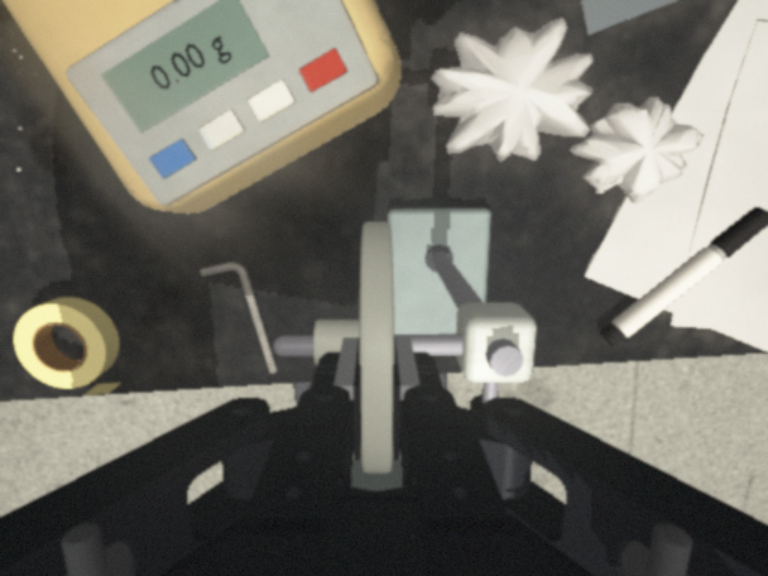

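step_arm(
  series=[
    [0, 0, 1.5, 0, 0, 0, -1],
    [0, 0, 0, 0, 0, 0, -1],
    [0.3, 5, 0, 0, 0, 0, -1],
    [0.6, 10, 0, 0, 0, 0, -1],
    [0, 0, 0, 0, 0, 0, -1],
  ],
  newtons=80,
)

```text
time: 4.0
eef_pos: [0.4635, -0.029, 0.1937]
tcp_rot: [-3.139, 0.107, 0.0]
ft_force: [0.4, 0.2, -1.0]
width: 0.103
```

step_arm(
  series=[
    [0.9, 15, 0, 0, 0, 0, -1],
    [0.9, 15, 0, 0, 0, 0, -1],
    [0.9, 15, 0, 0, 0, 0, -1],
    [0.9, 15, 0, 0, 0, 0, -1],
    [0, 0, 0, 0, 0, 0, -1],
  ],
)

```text
time: 4.5
eef_pos: [0.4671, 0.0312, 0.1937]
tcp_rot: [-3.139, 0.105, 0.0]
ft_force: [-0.1, 0.2, -2.0]
width: 0.101
```

step_arm(
  series=[
    [18, 13, 0, 0, 0, 0.06, -1],
    [18, 13, 0, 0, 0, 0.06, -1],
    [18, 13, 0, 0, 0, 0.06, -1],
    [18, 13, 0, 0, 0, 0.058, -1],
    [0, 0, -3, 0, 0, 0, -1],
  ],
)

```text
time: 5.0
eef_pos: [0.5417, 0.0824, 0.1915]
tcp_rot: [3.13, 0.268, 0.005]
ft_force: [0.1, -0.5, -1.9]
width: 0.1
```

step_arm(
  series=[
    [0, 0, 0, 0, 0, 0, -1],
    [0, 0, 0, 0, 0, 0, -1],
    [0, 0, 0, 0, 0, 0, -1],
  ],
)

```text
time: 5.3
eef_pos: [0.5385, 0.0811, 0.1906]
tcp_rot: [3.13, 0.263, -0.001]
ft_force: [-0.4, 0.4, -2.1]
width: 0.097
```

```bash
cat >> h.py <<'E'
def slab(P,zl,zh,x0,x1,y0,y1,st=10):
    m=(P[...,2]>zl)&(P[...,2]<zh)&(P[...,0]>x0)&(P[...,0]<x1)&(P[...,1]>y0)&(P[...,1]<y1); q=P[m]
    for lo in range(y0,y1,st):
        s=q[(q[:,1]>=lo)&(q[:,1]<lo+st)]
        if len(s): print(lo,len(s),s.mean(0).round(1),s[:,0].min().round(1),s[:,0].max().round(1),s[:,2].min().round(),s[:,2].max().round())
    return q
E
python3 - <<'E'
from h import *
im,d,P,T=wrist('w5')
q=slab(P,150,200,480,580,40,260)
o=bot.get_obs();print(o['time'],o['ft_force'],o['torque'],o['width']*85, Ro.from_rotvec(o['tcp_rot']).as_matrix().round(4).tolist())
E
```

```text
[0.53846577 0.08114854 0.19059421] [ 3.13031528e+00  2.63468497e-01 -1.24161012e-03] [ 0.02  0.09  1.84 -0.    1.22  1.42]
60 22 [548.1  67.7 198.8] 547.6 548.5 197.0 200.0
70 53 [550.6  74.2 197.2] 547.5 551.7 193.0 200.0
80 297 [572.7  86.8 194.1] 542.2 580.0 170.0 200.0
90 498 [549.6  94.5 183.3] 534.1 580.0 169.0 200.0
100 218 [539.2 102.2 178. ] 527.3 544.5 169.0 183.0
150 180 [529.5 156.4 173.4] 525.3 532.4 168.0 177.0
160 228 [528.5 165.1 174. ] 523.5 532.0 169.0 176.0
170 255 [526.7 174.9 174.4] 521.8 530.4 169.0 177.0
180 255 [525.  185.  174.4] 519.6 528.8 171.0 177.0
190 252 [523.2 195.  174.4] 518.1 527.0 171.0 176.0
200 258 [521.6 205.1 174.4] 516.4 525.5 171.0 177.0
210 245 [519.9 215.1 174.3] 514.5 523.7 171.0 176.0
220 9 [519.5 220.7 172.8] 514.6 522.0 171.0 174.0
5.35 [-0.28488712  0.32034677 -1.51687085] [-0.0004566   0.00056499 -0.07144789] 8.461035983908172 [[0.9859, 0.1672, -0.0003], [0.1672, -0.9859, -0.0002], [-0.0003, 0.0002, -1.0]]
```

View pics/w5.png

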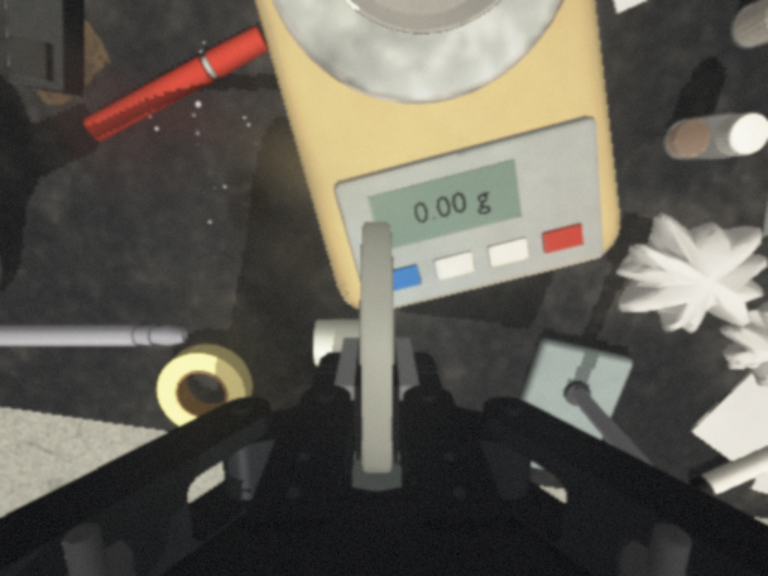

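```bash
python3 - <<'E'
from h import *
P=np.load('pics/w5.npz')['P']*1000
n=np.array([.9858,.1678,0]);a=np.array([-.1678,.9858,0])
s=P@n;t=P@a
def rep(name,m): print(name,m.sum(),np.percentile(s[m],[1,5,50,95,99]).round(1),np.percentile(P[...,2][m],[50,90,99]).round(1),'t',np.percentile(t[m],[0,1,99]).round(1))
b=(P[...,2]>168)&(P[...,2]<190)
T0=np.array([538.5,81.2,190.6]);print('tcp',T0@n,T0@a)
for lo in(75,95,110): rep('tube',b&(t>lo)&(t<lo+15)&(abs(s-547)<15))
rep('tubeall',b&(t>40)&(t<130)&(abs(s-547)<15))
for lo in (2,6,9): rep('spig',b&(t>lo)&(t<lo+3)&(abs(s-547)<15))
E
```

```text
tcp 544.47866 -10.313340000000006
tube 368 [544.3 544.7 548.9 551.4 551.7] [174.6 175.7 176.4] t [75.  75.1 89.8]
tube 370 [544.1 544.5 548.8 551.5 551.8] [174.6 175.8 176.4] t [ 95.   95.3 109.9]
tube 376 [544.2 544.5 548.9 551.5 551.8] [174.6 175.6 176.4] t [110.  110.2 124.9]
tubeall 1676 [544.2 544.6 548.9 551.4 551.7] [174.5 175.7 176.4] t [ 62.2  62.7 129. ]
spig 120 [544.6 545.3 550.1 553.3 553.4] [179.  180.5 181.3] t [2.1 2.2 5. ]
spig 127 [544.  545.1 549.9 553.3 553.7] [178.8 180.8 181.6] t [6. 6. 9.]
spig 145 [538.2 540.8 548.7 553.2 553.5] [179.4 180.9 181.6] t [ 9.1  9.2 11.9]
```

```bash
python3 - <<'E'
from h import *
z=np.load('pics/w5.npz');im=z['im'].astype(float).mean(-1);T=z['T'];K=z['K']
n=np.array([.9858,.1678,0]);a=np.array([-.1678,.9858,0])
def ray(u,v,h):
    r=T[:3,:3]@np.array([(u-K[0][2])/K[0][0],(v-K[1][2])/K[1][1],1]); c=T[:3,3]; return (c+r*(h-c[2])/r[2])*1000
for c in(20,50,80,213,218,224,228):
    p=im[200:262,c-1:c+2].mean(1); print(c,p.round().astype(int).tolist() if c in(50,218) else '')
    thr=110; g=np.where(p>thr)[0]; 
    if len(g):
        g0,g1=200+g[0]-.5,200+g[-1]+.5
        # edges as tangent rays: angle bisector
        for h in(.170,.172): 
            A,B=ray(c,g0,h),ray(c,g1,h);print(c,g0,g1,h,'s',(A@n).round(1),(B@n).round(1),'mid',((A+B)/2@n).round(2),'t',(A@a).round())
E
```

```text
20 
20 218.5 230.5 0.17 s 549.9 542.5 mid 546.23 t 122.0
20 218.5 230.5 0.172 s 550.7 543.4 mid 547.02 t 120.0
50 [53, 55, 57, 59, 59, 59, 58, 57, 56, 56, 55, 54, 55, 55, 56, 59, 70, 90, 102, 115, 132, 146, 160, 170, 179, 184, 191, 194, 192, 174, 131, 77, 57, 54, 52, 56, 56, 57, 57, 57, 55, 55, 55, 55, 55, 55, 57, 55, 57, 57, 56, 58, 57, 57, 55, 54, 54, 52, 52, 52, 50, 50]
50 218.5 230.5 0.17 s 549.9 542.5 mid 546.21 t 104.0
50 218.5 230.5 0.172 s 550.6 543.3 mid 547.0 t 103.0
80 
80 218.5 230.5 0.17 s 549.9 542.5 mid 546.19 t 87.0
80 218.5 230.5 0.172 s 550.6 543.3 mid 546.98 t 86.0
213 
213 213.5 240.5 0.17 s 552.8 536.1 mid 544.47 t 11.0
213 213.5 240.5 0.172 s 553.5 537.0 mid 545.28 t 11.0
218 [63, 60, 61, 59, 58, 58, 56, 54, 54, 54, 55, 56, 69, 97, 117, 128, 135, 141, 149, 155, 165, 174, 184, 191, 203, 211, 220, 223, 229, 232, 236, 240, 242, 240, 219, 152, 83, 47, 38, 35, 31, 34, 35, 38, 40, 35, 35, 39, 38, 36, 33, 35, 32, 34, 32, 32, 34, 35, 34, 32, 34, 33]
218 213.5 235.5 0.17 s 552.8 539.3 mid 546.04 t 8.0
218 213.5 235.5 0.172 s 553.5 540.1 mid 546.84 t 8.0
224 
224 213.5 234.5 0.17 s 552.8 539.9 mid 546.35 t 5.0
224 213.5 234.5 0.172 s 553.5 540.8 mid 547.14 t 4.0
228 
228 213.5 232.5 0.17 s 552.8 541.1 mid 546.97 t 2.0
228 213.5 232.5 0.172 s 553.5 542.0 mid 547.76 t 2.0
```

step_arm(
  series=[
    [1, 10.5, 0, 0, 0, 0, -1],
    [-1.6, 10.5, 0, 0, 0, 0, -1],
    [-1.7, 10.5, 0, 0, 0, 0, -1],
    [-1.8, 10.4, 0, 0, 0, 0, -1],
    [0, 0, 0, 0, 0, 0, -1],
  ],
)

```text
time: 5.85
eef_pos: [0.5346, 0.1254, 0.1908]
tcp_rot: [-3.13, -0.268, 0.0]
ft_force: [-0.3, -0.1, -2.4]
width: 0.1
```

step_arm(
  series=[
    [0, 0, 0, 0, 0, 0, -1],
    [0, 0, 0, 0, 0, 0, -1],
    [0, 0, 0, 0, 0, 0, -1],
  ],
)

```text
time: 6.15
eef_pos: [0.5352, 0.1233, 0.1908]
tcp_rot: [3.13, 0.264, -0.0]
ft_force: [-1.0, 0.1, -1.2]
width: 0.102
```

```bash
cat > look.py <<'E'
from h import *
import sys
tag=sys.argv[1]
im0,d,P,T=wrist(tag)
n=np.array([.9858,.1678,0]);a=np.array([-.1678,.9858,0]);s=P@n;t=P@a
o=bot.get_obs();p=o['eef_pos']*1000;print('tcp s,t',p@n,p@a,'F',o['ft_force'].round(1),'time',o['time'])
b=(P[...,2]>168)&(P[...,2]<190)
def rep(name,m):
    if m.sum(): print(name,m.sum(),np.percentile(s[m],[1,5,50,95,99]).round(1),np.percentile(P[...,2][m],[50,90,99]).round(1),'t',np.percentile(t[m],[0,1,99]).round(1))
for lo in(64,80,95,110,125): rep('tube%d'%lo,b&(t>lo)&(t<lo+15)&(abs(s-547)<15))
c=p@a
for lo in(10,14,18): rep('spig',b&(t>c+lo)&(t<c+lo+4)&(abs(s-547)<15))
im=im0.astype(float).mean(-1)
for col in (20,50,80,110,130,150,180,190,200,206,210,213,216,220): print(col,[int(x) for x in im[204:246,col-1:col+2].mean(1)]) if len(sys.argv)>2 else 0
cv2.imwrite(f'pics/{tag}c.png',cv2.resize(im0[150:300,80:290,::-1],None,fx=3.5,fy=3.5,interpolation=cv2.INTER_CUBIC))
E
python3 look.py w6
```

```text
[0.53516296 0.12331448 0.19077482] [ 3.13024699e+00  2.64227165e-01 -9.67998222e-06] [ 0.1   0.1   1.83 -0.    1.22  1.5 ]
tcp s,t 548.2490252553079 31.732191913834203 F [ 0.3  0.1 -1.4] time 6.2
tube64 334 [544.4 545.2 548.9 551.3 551.6] [174.3 175.3 176.1] t [64.  64.1 78.8]
tube80 378 [544.2 544.6 548.9 551.5 551.9] [174.6 175.7 176.4] t [80.  80.1 94.9]
tube95 367 [544.  544.5 549.  551.5 551.9] [174.6 175.6 176.3] t [ 95.   95.2 109.9]
tube110 374 [544.2 544.6 549.  551.5 551.8] [174.6 175.8 176.7] t [110.1 110.2 124.9]
tube125 360 [544.1 544.4 548.9 551.5 551.8] [174.6 175.7 176.6] t [125.1 125.2 139.8]
spig 117 [548.8 550.2 555.3 557.2 557.4] [177.2 180.6 181.5] t [41.7 41.8 45.6]
spig 157 [548.6 549.1 554.  557.1 557.4] [178.8 180.9 181.8] t [45.8 45.9 49.6]
spig 195 [543.5 546.2 553.  557.1 557.4] [179.4 181.1 181.7] t [49.7 49.8 53.7]
```

View pics/w6c.png

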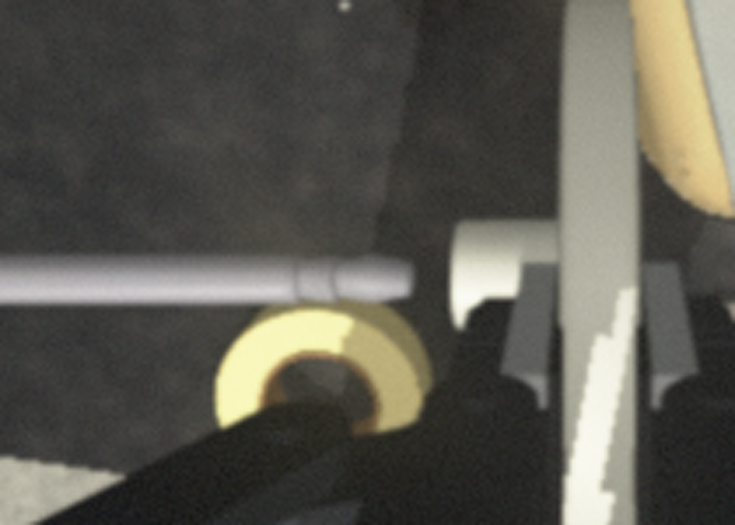

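step_arm(
  series=[
    [-1, 2.9, -0.2, 0, 0, 0, -1],
    [-0.8, 4.9, 0, 0, 0, 0, -1],
    [-0.8, 4.9, 0, 0, 0, 0, -1],
    [0, 0, 0, 0, 0, 0, -1],
    [0, 0, 0, 0, 0, 0, -1],
  ],
)

```text
time: 6.7
eef_pos: [0.5324, 0.1366, 0.1906]
tcp_rot: [3.13, 0.266, 0.0]
ft_force: [0.6, 0.3, -2.1]
width: 0.1
```

step_arm(
  series=[
    [-0.8, 4.9, 0, 0, 0, 0, -1],
    [-0.8, 4.9, 0, 0, 0, 0, -1],
    [-0.9, 4.9, 0, 0, 0, 0, -1],
    [-0.8, 4.9, 0, 0, 0, 0, -1],
    [0, 0, 0, 0, 0, 0, -1],
  ],
)

```text
time: 7.2
eef_pos: [0.529, 0.1567, 0.1906]
tcp_rot: [-3.13, -0.266, 0.0]
ft_force: [0.4, -0.5, -2.0]
width: 0.101
```

step_arm(
  series=[
    [-0.8, 4.9, 0, 0, 0, 0, -1],
    [-0.8, 4.9, 0, 0, 0, 0, -1],
    [-0.9, 4.9, 0, 0, 0, 0, -1],
    [-0.8, 4.9, 0, 0, 0, 0, -1],
    [0, 0, 0, 0, 0, 0, -1],
  ],
)

```text
time: 7.7
eef_pos: [0.5257, 0.1763, 0.1906]
tcp_rot: [-3.13, -0.266, 0.0]
ft_force: [-0.2, 0.3, -2.2]
width: 0.098
```

```bash
python3 look.py w7; python3 - <<'E'
from h import *
z=np.load('pics/w7.npz');P=z['P']*1000
n=np.array([.9858,.1678,0]);a=np.array([-.1678,.9858,0]);s=P@n;t=P@a
for lo in range(100,270,6):
    m=(t>=lo)&(t<lo+6)&(abs(s-547)<16)&(P[...,2]>90)
    if m.sum()>5: print(lo,m.sum(),np.percentile(s[m],[1,50,99]).round(1),np.percentile(P[...,2][m],[50,90,99]).round(1))
o=bot.get_obs();print(o['torque'],o['joint_positions'])
E
```

```text
[0.5257072  0.17626104 0.19058571] [-3.13003336e+00 -2.66009661e-01  9.58912421e-05] [0.2  0.11 1.82 0.   1.22 1.6 ]
tcp s,t 547.8498305907847 85.1615130462153 F [ 0.1 -0.1 -2. ] time 7.75
tube64 203 [545.3 545.7 549.6 551.3 551.6] [174.1 175.4 176.1] t [64.  64.1 77.8]
tube80 65 [553.4 553.5 555.4 557.  557.2] [176.4 178.8 179.5] t [92.2 92.2 95. ]
tube95 542 [544.  546.4 553.4 556.7 557.1] [178.4 180.9 181.6] t [ 95.   95.4 109.8]
tube110 371 [544.6 545.1 549.1 551.6 551.8] [174.7 175.7 176.5] t [110.  110.3 124.9]
tube125 364 [544.5 544.9 549.1 551.6 551.8] [174.5 175.6 176.3] t [125.  125.2 139.8]
spig 105 [548.6 550.1 554.8 556.8 557.1] [177.  180.1 181. ] t [95.2 95.4 99.1]
spig 167 [548.2 548.7 553.4 556.7 557. ] [178.7 180.8 181.6] t [ 99.2  99.2 103.1]
spig 179 [544.5 546.  552.9 556.7 556.9] [179.1 181.  181.7] t [103.2 103.3 107.1]
100 695 [547.6 555.5 560.7] [213.5 244.9 247.9]
106 1371 [544.8 557.4 560.5] [245.9 281.4 283.3]
112 1912 [540.  556.1 561.9] [247.4 255.1 282.6]
118 2915 [539.9 552.3 560.8] [256.8 263.4 265.4]
124 4211 [540.3 556.  560.9] [267.7 277.5 279.5]
1
[... 581 characters left out ...]
544.8 549.5 555.4] [135.6 141.3 142.6]
208 250 [534.6 550.4 560.7] [126.9 136.1 138.5]
214 390 [534.9 549.7 561.4] [132.3 138.1 139.9]
220 392 [536.9 549.6 561.2] [132.7 140.2 141.1]
226 266 [536.8 550.4 561.2] [127.1 135.8 137.5]
232 226 [536.8 551.8 561.1] [126.4 131.9 133.5]
238 175 [537.3 553.8 561.2] [123.8 128.2 129. ]
244 165 [539.4 554.7 561.1] [120.3 124.1 125.5]
250 472 [531.3 550.2 562.9] [119.6 120.7 121.5]
256 383 [531.2 548.2 562.7] [119.9 121.  124.2]
262 360 [531.5 547.1 561.6] [120.2 121.2 123.2]
268 120 [531.2 538.1 556.2] [121.  122.1 122.8]
[0.01077631 0.01729677 0.01533045] [ 1.96281086e-01  1.06555396e-01  1.81888050e+00 -1.12683227e-04
  1.21616814e+00  1.59758669e+00]
```

```bash
cat > path.py <<'E'
import numpy as np
R=70;TH=np.radians(35);L=R*TH
def pt(u): # (t,z) rel to bend_high axis
    if u<0: return np.array([u,0.])
    if u<L: return np.array([R*np.sin(u/R),-R*(1-np.cos(u/R))])
    return np.array([R*np.sin(TH),-R*(1-np.cos(TH))])+(u-L)*np.array([np.cos(TH),-np.sin(TH)])
def pose(u,r=19.1): # u: hole middle; returns TCP (t,z), phi, cover centre
    A,B=pt(u-14),pt(u+14); c=B-A; phi=np.arctan2(-c[1],c[0]); f=c/np.linalg.norm(c); up=np.array([-f[1],f[0]])
    M=.5*((A+B)/2+pt(u)); 
    C=M-9*f; return C+r*up,phi,C
if __name__=='__main__':
    n=np.array([.9858,.1678,0]);a=np.array([-.1678,.9858,0])
    us=np.concatenate([[-38,-32,-26,-20],np.arange(-16,66,4),[68,72,76,80,84,88,92,94,96,97]])
    p0,f0,_=pose(us[0]); acc=np.zeros(6); rows=[]
    for i,u in enumerate(us[1:]):
        p,f,C=pose(u); D=(p-p0); full=np.r_[a*D[0]+np.array([0,0,D[1]]), -n*(f-f0)]
        st=np.r_[np.round((full-acc)[:3],1),np.round((full-acc)[3:],3)]; acc+=st; rows.append(st)
        print(u,[float(x)+0 for x in st]+[-1],'| tcp t,z',(p+[132.2,171.5]).round(1),'phi',round(np.degrees(f),1))
E
python3 path.py
```

```text
-32 [-1.0, 5.9, 0.0, 0.0, 0.0, 0.0, -1] | tcp t,z [ 91.2 190.6] phi -0.0
-26 [-1.0, 5.9, 0.0, 0.0, 0.0, 0.0, -1] | tcp t,z [ 97.2 190.6] phi -0.0
-20 [-1.0, 5.9, 0.0, 0.0, 0.0, 0.0, -1] | tcp t,z [103.2 190.6] phi -0.0
-16 [-0.7, 4.0, 0.0, 0.0, 0.0, 0.0, -1] | tcp t,z [107.2 190.6] phi -0.0
-12 [-0.7, 3.9, 0.0, -0.001, 0.0, 0.0, -1] | tcp t,z [111.2 190.6] phi 0.1
-8 [-0.7, 4.1, 0.0, -0.008, -0.002, 0.0, -1] | tcp t,z [115.4 190.6] phi 0.5
-4 [-0.7, 4.3, 0.0, -0.016, -0.002, 0.0, -1] | tcp t,z [119.7 190.6] phi 1.5
0 [-0.7, 4.4, 0.1, -0.024, -0.004, 0.0, -1] | tcp t,z [124.1 190.7] phi 2.9
4 [-0.8, 4.5, -0.1, -0.032, -0.006, 0.0, -1] | tcp t,z [128.8 190.6] phi 4.7
8 [-0.8, 4.7, -0.1, -0.041, -0.007, 0.0, -1] | tcp t,z [133.5 190.5] phi 7.1
12 [-0.8, 4.9, -0.3, -0.048, -0.008, 0.0, -1] | tcp t,z [138.4 190.2] phi 9.9
16 [-0.9, 4.9, -0.6, -0.055, -0.009, 0.0, -1] | tcp t,z [143.5 189.6] phi 13.1
20 [-0.8, 5.0, -0.7, -0.057, -0.01, 0.0, -1] | tcp t,z [148.5 188.9] phi 16.4
24 [-0.9, 4.9, -1.1, -0.056, -0.01, 0.0, -1] | tcp t,z [153.4 187.8] phi 19.6
28 [-0.8, 4.8, -1.4, -0.056, -0.009,
[... 771 characters left out ...]
, 0.0, -1] | tcp t,z [196.6 165.2] phi 35.0
72 [-0.5, 3.3, -2.3, 0.0, 0.0, 0.0, -1] | tcp t,z [199.9 162.9] phi 35.0
76 [-0.6, 3.2, -2.3, 0.0, 0.0, 0.0, -1] | tcp t,z [203.2 160.6] phi 35.0
80 [-0.5, 3.2, -2.3, 0.0, 0.0, 0.0, -1] | tcp t,z [206.4 158.3] phi 35.0
84 [-0.6, 3.2, -2.3, 0.0, 0.0, 0.0, -1] | tcp t,z [209.7 156. ] phi 35.0
88 [-0.5, 3.3, -2.3, 0.0, 0.0, 0.0, -1] | tcp t,z [213.  153.7] phi 35.0
92 [-0.6, 3.2, -2.3, 0.0, 0.0, 0.0, -1] | tcp t,z [216.3 151.4] phi 35.0
94 [-0.3, 1.6, -1.1, 0.0, 0.0, 0.0, -1] | tcp t,z [217.9 150.3] phi 35.0
96 [-0.2, 1.6, -1.2, 0.0, 0.0, 0.0, -1] | tcp t,z [219.5 149.1] phi 35.0
97 [-0.2, 0.8, -0.6, 0.0, 0.0, 0.0, -1] | tcp t,z [220.4 148.5] phi 35.0
```

step_arm(
  series=[
    [-1.0, 5.9, 0, 0, 0, 0, -1],
    [-1.0, 5.9, 0, 0, 0, 0, -1],
    [-1.0, 5.9, 0, 0, 0, 0, -1],
    [-0.7, 4.0, 0, 0, 0, 0, -1],
    [-0.7, 3.9, 0, -0.001, 0, 0, -1],
  ],
)

```text
time: 8.25
eef_pos: [0.5214, 0.2016, 0.1906]
tcp_rot: [3.129, 0.265, -0.0]
ft_force: [-0.6, 0.8, -2.6]
width: 0.099
```

step_arm(
  series=[
    [-0.7, 4.1, 0, -0.008, -0.002, 0, -1],
    [-0.7, 4.3, 0, -0.016, -0.002, 0, -1],
    [-0.7, 4.4, 0.1, -0.024, -0.004, 0, -1],
    [0, 0, 0, 0, 0, 0, -1],
    [0, 0, 0, 0, 0, 0, -1],
  ],
)

```text
time: 8.75
eef_pos: [0.5193, 0.2144, 0.1907]
tcp_rot: [3.081, 0.262, 0.006]
ft_force: [-0.1, 0.2, -2.3]
width: 0.102
```

```bash
cat > st.py <<'E'
from h import *
o=bot.get_obs();p=o['eef_pos']*1000;n=np.array([.9858,.1678,0]);a=np.array([-.1678,.9858,0])
M=Ro.from_rotvec(o['tcp_rot']).as_matrix();z=-M[:,2]
print('t %.1f s %.1f z %.1f'%(p@a,p@n,p[2]),'phi',np.degrees(np.arctan2(z@a,z[2])).round(2),'side',np.degrees(z@n).round(2),'F',o['ft_force'].round(1),'T',o['torque'].round(2),'w',o['width'],o['joint_positions'].round(2),o['time'])
E
python3 st.py
```

```text
t 124.2 s 547.9 z 190.7 phi 2.86 side 0.02 F [-0.1  0.2 -2.3] T [ 0.   -0.01 -0.07] w 0.10191566773803531 [ 0.29  0.13  1.79 -0.05  1.23  1.71] 8.75
```

Exactly on the path with no contact force. On round the bend.

step_arm(
  series=[
    [-0.8, 4.5, -0.1, -0.032, -0.006, 0, -1],
    [-0.8, 4.7, -0.1, -0.041, -0.007, 0, -1],
    [-0.8, 4.9, -0.3, -0.048, -0.008, 0, -1],
    [0, 0, 0, 0, 0, 0, -1],
  ],
)

```text
time: 9.15
eef_pos: [0.5166, 0.2292, 0.1899]
tcp_rot: [2.959, 0.253, 0.021]
ft_force: [-0.7, 0.3, -2.8]
width: 0.1
```

step_arm(
  series=[
    [-0.9, 4.9, -0.6, -0.055, -0.009, 0, -1],
    [-0.8, 5.0, -0.7, -0.057, -0.01, 0, -1],
    [0, 0, 0, 0, 0, 0, -1],
    [0, 0, 0, 0, 0, 0, -1],
  ],
)

```text
time: 9.55
eef_pos: [0.5153, 0.2377, 0.1887]
tcp_rot: [2.847, 0.242, 0.034]
ft_force: [-0.0, -0.2, -1.9]
width: 0.101
```

```bash
python3 st.py
```

```text
t 147.9 s 547.8 z 188.7 phi 16.33 side 0.03 F [-0.  -0.2 -1.9] T [0.19 0.07 0.03] w 0.10119168955052205 [ 0.45  0.21  1.73 -0.28  1.3   1.95] 9.55
```

step_arm(
  series=[
    [-0.9, 4.9, -1.1, -0.056, -0.01, 0, -1],
    [-0.8, 4.8, -1.4, -0.056, -0.009, 0, -1],
    [-0.8, 4.7, -1.6, -0.054, -0.009, 0, -1],
    [0, 0, 0, 0, 0, 0, -1],
  ],
)

```text
time: 9.95
eef_pos: [0.5123, 0.2527, 0.1838]
tcp_rot: [2.68, 0.229, 0.05]
ft_force: [-0.3, 0.2, -1.8]
width: 0.098
```

step_arm(
  series=[
    [-0.7, 4.5, -1.8, -0.046, -0.008, 0, -1],
    [-0.7, 4.2, -2.0, -0.038, -0.006, 0, -1],
    [-0.7, 3.9, -2.2, -0.029, -0.006, 0, -1],
    [0, 0, 0, 0, 0, 0, -1],
  ],
)

```text
time: 10.35
eef_pos: [0.5102, 0.2654, 0.1777]
tcp_rot: [2.564, 0.219, 0.062]
ft_force: [0.2, -0.0, -1.2]
width: 0.1
```

```bash
python3 st.py
```

```text
t 176.0 s 547.5 z 177.7 phi 32.61 side 0.03 F [ 0.2 -0.  -1.2] T [ 0.44  0.08 -0.02] w 0.1000720420345101 [ 0.62  0.36  1.64 -0.51  1.44  2.16] 10.35
```

step_arm(
  series=[
    [-0.7, 3.8, -2.2, -0.022, -0.003, 0, -1],
    [-0.6, 3.6, -2.3, -0.013, -0.003, 0, -1],
    [-0.5, 3.3, -2.2, -0.006, 0, 0, -1],
    [-0.6, 3.3, -2.3, 0, -0.001, 0, -1],
    [0, 0, 0, 0, 0, 0, -1],
  ],
)

```text
time: 10.85
eef_pos: [0.508, 0.2793, 0.1693]
tcp_rot: [2.523, 0.214, 0.067]
ft_force: [-0.5, -0.7, -2.7]
width: 0.097
```

step_arm(
  series=[
    [0, 0, 0, 0, 0, 0, -1],
    [0, 0, 0, 0, 0, 0, -1],
  ],
)

```text
time: 11.05
eef_pos: [0.5084, 0.2788, 0.17]
tcp_rot: [2.523, 0.213, 0.068]
ft_force: [-0.2, -0.4, -1.5]
width: 0.097
```

```bash
python3 st.py; python3 - <<'E'
from h import *
im,d,P,T=wrist('w8')
n=np.array([.9858,.1678,0]);a=np.array([-.1678,.9858,0])
o=bot.get_obs();M=Ro.from_rotvec(o['tcp_rot']).as_matrix();p=o['eef_pos']*1000
L=(P-p)@M   # tool frame: x side, y jaw, z along fingers
# tube/spigot/port along -y tool (forward to port)
for lo in range(-70,60,5):
    m=(L[...,1]>=lo)&(L[...,1]<lo+5)&(abs(L[...,0])<18)&(L[...,2]>0)&(L[...,2]<32)
    if m.sum()>10: print(lo,m.sum(),'x',np.percentile(L[...,0][m],[1,50,99]).round(1),'depth z min',np.percentile(L[...,2][m],[1,10,50]).round(1))
cv2.imwrite('pics/w8c.png',cv2.resize(im[100:384,60:460,::-1],None,fx=2,fy=2,interpolation=cv2.INTER_CUBIC))
E
```

```text
t 189.6 s 548.0 z 170.0 phi 34.99 side -0.04 F [-0.2 -0.4 -1.5] T [ 0.41  0.11 -0.05] w 0.09652045371007804 [ 0.65  0.4   1.61 -0.54  1.46  2.2 ] 11.05
[0.50842798 0.27883973 0.17004385] [2.52333541 0.21288398 0.06818343] [ 0.65  0.4   1.61 -0.54  1.46  2.2 ]
-70 469 x [-12.5   4.3  13.1] depth z min [4.5 5.3 7.4]
-65 450 x [-12.4   4.6  13.2] depth z min [4.5 5.2 7.2]
-60 476 x [-12.8   4.6  13.2] depth z min [4.2 5.2 7.4]
-55 468 x [-12.5   4.6  13.1] depth z min [4.5 5.1 7.4]
-50 527 x [-12.3   3.4  13.1] depth z min [4.6 5.4 8.1]
-45 543 x [-12.4   1.6  12.9] depth z min [ 4.5  5.9 14.9]
-40 124 x [-3.7  0.8  3.7] depth z min [14.1 14.8 15.9]
-35 121 x [-3.8  0.9  3.6] depth z min [14.1 14.7 15.8]
-30 124 x [-3.6  0.8  3.6] depth z min [14.  14.7 15.8]
-25 184 x [-6.3  2.8  9. ] depth z min [ 9.4  9.9 12.4]
-20 205 x [-0.6  5.4  9.2] depth z min [ 8.9  9.9 12. ]
-15 157 x [0.5 6.6 9.3] depth z min [ 9.3 10.2 12.8]
-10 74 x [5.1 7.7 9.2] depth z min [11.1 12.3 14.2]
5 12 x [3.  3.4 3.6] depth z min [17.  17.  18.1]
10 56 x [-2.4  2.5  3.5] depth z min [14.4 15.  16.4]
15 111 x [-2.7  1.4  3.7] depth z min [14.7 15.3 16.6]
20 123 x [-4.1  0.8  3.7] depth z min [15.6 16.3 17.4]
25 114 x [-3.6  1.1  3.8] depth z min [16.9 17.4 18.5]
30 114 x [-3.5  1.2  3.7] depth z min [18.2 18.8 20.3]
35 105 x [-3.9  1.2  3.6] depth z min [20.  20.9 22.3]
40 103 x [-3.4  1.1  3.8] depth z min [22.3 23.3 24.9]
45 90 x [-3.3  1.3  3.6] depth z min [25.1 26.  27.8]
50 54 x [-3.1  0.7  3.3] depth z min [28.2 29.1 30.8]
```

View pics/w8c.png

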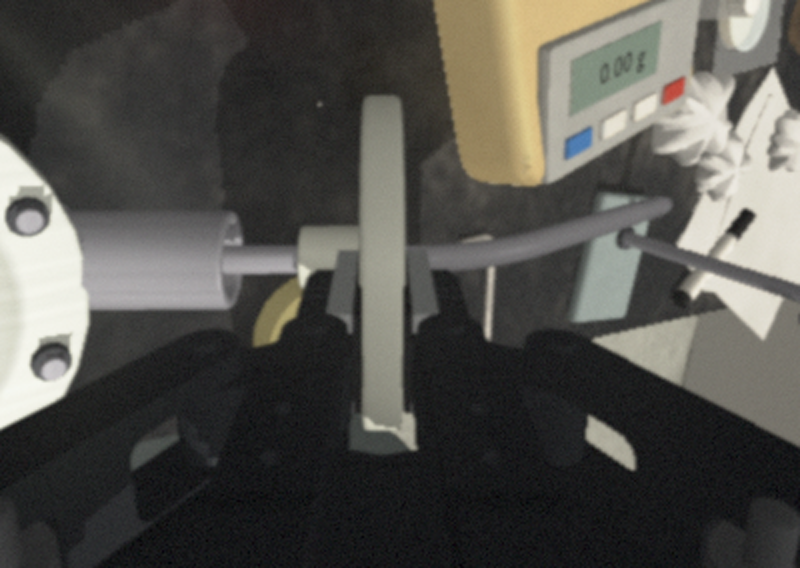

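step_arm(
  series=[
    [-0.5, 3.2, -2.3, 0, 0, 0, -1],
    [-0.6, 3.2, -2.3, 0, 0, 0, -1],
    [-0.5, 3.3, -2.3, 0, 0, 0, -1],
    [-0.6, 3.2, -2.3, 0, 0, 0, -1],
    [0, 0, 0, 0, 0, 0, -1],
  ],
)

```text
time: 11.6
eef_pos: [0.5057, 0.2922, 0.16]
tcp_rot: [2.523, 0.214, 0.067]
ft_force: [0.8, 0.1, -1.6]
width: 0.098
```

step_arm(
  series=[
    [-0.5, 3.2, -2.3, 0, 0, 0, -1],
    [-0.6, 3.2, -2.3, 0, 0, 0, -1],
    [-0.5, 3.3, -2.3, 0, 0, 0, -1],
    [-0.3, 1.6, -1.1, 0, 0, 0, -1],
    [0, 0, 0, 0, 0, 0, -1],
  ],
)

```text
time: 12.1
eef_pos: [0.504, 0.3033, 0.1523]
tcp_rot: [2.523, 0.214, 0.067]
ft_force: [0.6, -0.4, -1.8]
width: 0.098
```

```bash
python3 st.py
```

```text
t 214.4 s 547.8 z 152.3 phi 35.0 side -0.01 F [ 0.6 -0.4 -1.8] T [ 0.49  0.11 -0.03] w 0.09782919105425729 [ 0.68  0.45  1.59 -0.53  1.46  2.24] 12.1
```

step_arm(
  series=[
    [-0.3, 1.6, -1.2, 0, 0, 0, -1],
    [-0.3, 1.6, -1.1, 0, 0, 0, -1],
    [0, 0, 0, 0, 0, 0, -1],
  ],
)

```text
time: 12.4
eef_pos: [0.5035, 0.3065, 0.1501]
tcp_rot: [2.523, 0.213, 0.068]
ft_force: [0.4, 0.3, -1.5]
width: 0.1
```

step_arm(
  series=[
    [-0.1, 0.8, -0.6, 0, 0, 0, -1],
    [-0.1, 0.8, -0.6, 0, 0, 0, -1],
    [0, 0, 0, 0, 0, 0, -1],
  ],
)

```text
time: 12.7
eef_pos: [0.5033, 0.308, 0.149]
tcp_rot: [2.523, 0.213, 0.068]
ft_force: [0.9, 0.7, -2.2]
width: 0.1
```

step_arm(
  series=[
    [-0.1, 0.8, -0.6, 0, 0, 0, -1],
    [0, 0, 0, 0, 0, 0, -1],
    [0, 0, 0, 0, 0, 0, -1],
  ],
)

```text
time: 13.0
eef_pos: [0.5033, 0.3087, 0.1485]
tcp_rot: [2.523, 0.213, 0.068]
ft_force: [-0.1, 0.6, -1.7]
width: 0.098
```

```bash
python3 st.py; python3 - <<'E'
from h import *
im,d,P,T=wrist('w9')
o=bot.get_obs();M=Ro.from_rotvec(o['tcp_rot']).as_matrix();p=o['eef_pos']*1000
L=(P-p)@M
for lo in range(-20,12,1):
    m=(L[...,1]>=lo)&(L[...,1]<lo+1)&(L[...,0]>4)&(L[...,0]<18)&(L[...,2]>0)&(L[...,2]<32)
    if m.sum()>3: print(lo,m.sum(),'x',np.percentile(L[...,0][m],[1,50,99]).round(1),'z',np.percentile(L[...,2][m],[1,10,50]).round(1))
E
```

```text
t 219.9 s 547.9 z 148.5 phi 35.0 side -0.02 F [-0.1  0.6 -1.7] T [0.5  0.09 0.  ] w 0.09785539172227264 [ 0.69  0.46  1.58 -0.52  1.46  2.25] 13.0
[0.5032626  0.30871617 0.14849889] [2.52313581 0.21326362 0.06770068] [ 0.69  0.46  1.58 -0.52  1.46  2.25]
-20 49 x [ 4.3  9.8 13.2] z [5.  6.1 9.5]
-19 49 x [ 4.3 10.  13.2] z [4.9 6.2 9.8]
-18 46 x [ 4.5  9.3 13.2] z [4.9 6.1 9.5]
-17 46 x [ 4.6 10.1 13.1] z [5.4 6.2 9.9]
-16 48 x [ 4.1 10.  13.4] z [ 5.3  6.1 10.5]
-15 49 x [ 4.2  9.9 13.3] z [5.4 6.4 9. ]
-14 49 x [ 4.4  9.9 13.4] z [5.7 6.4 9.4]
-13 49 x [ 4.3  9.6 13.3] z [5.3 5.9 9.4]
-12 39 x [ 6.5 10.5 13.3] z [ 6.7  7.2 11.1]
-11 37 x [ 7.3 10.7 13.2] z [ 7.   7.7 11. ]
-10 40 x [ 6.9 11.2 13.3] z [ 7.5  8.5 11.3]
-9 37 x [ 7.3 11.  13.1] z [ 7.1  8.  10.8]
-8 35 x [ 7.3 11.3 13.2] z [ 6.6  7.7 11.6]
-7 23 x [ 7.1 10.2 13.1] z [ 7.6  7.8 10. ]
```

step_arm(
  series=[
    [-0.1, 0.6, -0.4, 0, 0, 0, -1],
    [0, 0, 0, 0, 0, 0, -1],
    [0, 0, 0, 0, 0, 0, -1],
  ],
)

```text
time: 13.35
eef_pos: [0.5033, 0.3092, 0.1483]
tcp_rot: [2.523, 0.213, 0.068]
ft_force: [0.2, -0.5, -0.5]
width: 0.101
```

step_arm(
  series=[
    [-0.1, 0.6, -0.4, 0, 0, 0, -1],
    [0, 0, 0, 0, 0, 0, -1],
    [0, 0, 0, 0, 0, 0, -1],
  ],
)

```text
time: 13.65
eef_pos: [0.5032, 0.3093, 0.1482]
tcp_rot: [2.521, 0.213, 0.068]
ft_force: [0.5, -3.4, 0.9]
width: 0.097
```

```bash
python3 st.py
```

```text
t 220.4 s 548.0 z 148.2 phi 35.1 side -0.01 F [ 0.5 -3.4  0.9] T [-0.35 -0.05 -0.08] w 0.0971496980334503 [ 0.69  0.46  1.58 -0.53  1.46  2.25] 13.65
```

step_arm(
  series=[
    [-0.1, 0.6, -0.4, 0, 0, 0, -1],
    [0, 0, 0, 0, 0, 0, -1],
    [0, 0, 0, 0, 0, 0, -1],
  ],
)

```text
time: 13.95
eef_pos: [0.5032, 0.3093, 0.1482]
tcp_rot: [2.52, 0.212, 0.068]
ft_force: [1.0, -4.6, 3.4]
width: 0.097
```

```bash
python3 st.py; python3 - <<'E'
from h import *
im,d,P,T=wrist('w10')
o=bot.get_obs();M=Ro.from_rotvec(o['tcp_rot']).as_matrix();p=o['eef_pos']*1000
L=(P-p)@M
for lo in np.arange(-10,8,.5):
    m=(L[...,1]>=lo)&(L[...,1]<lo+.5)&(L[...,0]>4)&(L[...,0]<18)&(L[...,2]>0)&(L[...,2]<32)
    if m.sum()>1: print(lo,m.sum(),'x',np.percentile(L[...,0][m],[1,99]).round(1),'z',np.percentile(L[...,2][m],[1,50]).round(1))
cv2.imwrite('pics/w10c.png',cv2.resize(im[100:384,60:460,::-1],None,fx=2,fy=2,interpolation=cv2.INTER_CUBIC))
E
```

```text
t 220.5 s 548.0 z 148.2 phi 35.18 side 0.01 F [ 1.  -4.6  3.4] T [-0.76  0.01 -0.07] w 0.09710104668407955 [ 0.69  0.46  1.58 -0.53  1.46  2.25] 13.95
[0.50323588 0.30933716 0.14817611] [2.52005449 0.21212111 0.06757528] [ 0.69  0.46  1.58 -0.53  1.46  2.25]
-10.0 19 x [ 7.5 13.1] z [ 7.1 10.9]
-9.5 20 x [ 6.9 13. ] z [ 7.3 11.4]
-9.0 19 x [ 7.4 13.2] z [ 7.1 11.5]
-8.5 19 x [ 7.1 13.3] z [ 7.6 11. ]
-8.0 20 x [ 6.9 13.2] z [ 7.6 11.4]
-7.5 17 x [ 7.7 13.1] z [ 7.9 11.2]
-7.0 20 x [ 6.7 13.3] z [ 6.9 10.8]
```

View pics/w10c.png

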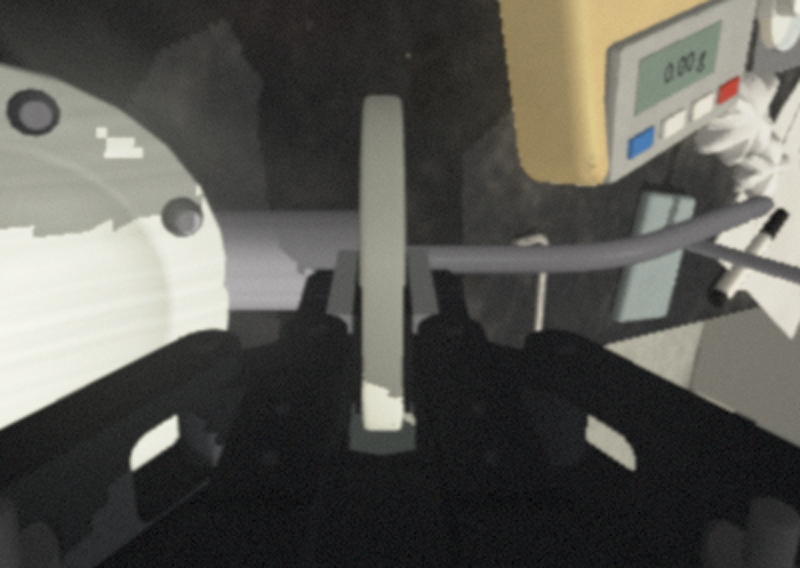

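step_arm(
  series=[
    [0.1, -0.6, 0.4, 0, 0, 0, -1],
    [0, 0, 0, 0, 0, 0, -0.75],
    [0, 0, 0, 0, 0, 0, -0.65],
    [0, 0, 0, 0, 0, 0, -0.55],
    [0, 0, 0, 0, 0, 0, -0.5],
  ],
)

```text
time: 14.5
eef_pos: [0.503, 0.3107, 0.1475]
tcp_rot: [2.525, 0.214, 0.068]
ft_force: [-0.3, 0.2, 0.2]
width: 0.249
```

step_arm(
  series=[
    [0, 0, 0, 0, 0, 0, -0.5],
    [0, 0, 0, 0, 0, 0, -0.5],
  ],
)

```text
time: 14.7
eef_pos: [0.503, 0.3102, 0.1476]
tcp_rot: [2.524, 0.214, 0.068]
ft_force: [0.6, -0.4, -0.0]
width: 0.25
```

```bash
python3 st.py; cat > disc.py <<'E'
from h import *
import sys
im,d,P,T=wrist(sys.argv[1])
# port frame from path: t,s,z
n=np.array([.9858,.1678,0]);a=np.array([-.1678,.9858,0]);th=np.radians(35)
out=-a*np.cos(th)+np.array([0,0,np.sin(th)]);up=a*np.sin(th)+np.array([0,0,np.cos(th)])
F=a*213.1+n*547.9+np.array([0,0,130.2])
q=P-F;Q=np.stack([q@n,q@up,q@out],-1)
for lo in range(-10,52,5):
    m=(Q[...,1]>lo)&(Q[...,1]<lo+5)&(abs(Q[...,0])<50)&(abs(Q[...,2])<25)&(np.hypot(Q[...,0],Q[...,1])>20)
    m&=(np.hypot(Q[...,0],Q[...,1])<50)
    if m.sum()>5: print(lo,m.sum(),'x',np.percentile(Q[...,0][m],[1,99]).round(1),'out',np.percentile(Q[...,2][m],[2,10,50,90,98]).round(1))
m=(abs(Q[...,2]-5)<12)&(np.hypot(Q[...,0],Q[...,1])>40)&(np.hypot(Q[...,0],Q[...,1])<50)
A=np.c_[Q[m][:,:2],np.ones(m.sum())];print('rim n',m.sum(),'fit out=',np.linalg.lstsq(A,Q[m][:,2],rcond=None)[0].round(3))
E
python3 disc.py w11
```

```text
t 221.4 s 547.9 z 147.6 phi 34.97 side -0.04 F [ 0.6 -0.4 -0. ] T [0.24 0.04 0.04] w 0.24982944626195194 [ 0.69  0.46  1.58 -0.52  1.46  2.25] 14.7
[0.50303086 0.31020574 0.14758701] [2.52360795 0.21365049 0.06792294] [ 0.69  0.46  1.58 -0.52  1.46  2.25]
-5 9 x [45.4 45.9] out [0.4 0.8 4.1 7.9 8.3]
0 46 x [44. 46.] out [-0.1  0.7  4.6  8.3  9.3]
5 57 x [42.4 45.4] out [-0.4  0.5  4.6  8.3  9.1]
10 99 x [41.3 44.8] out [-0.4  0.6  4.5  8.1  9.1]
15 132 x [39.4 43.1] out [-0.3  0.7  4.5  8.4  9.3]
20 297 x [-5.6 40.9] out [-12.5  -7.4   4.5  14.1  19.3]
25 511 x [-34.   37.7] out [-18.5 -12.4   4.5  17.7  23.6]
30 664 x [-32.2  34.1] out [-19.6 -12.6   4.4  16.5  23.7]
35 1022 x [-26.5  28.2] out [-19.1 -10.3   4.5  14.1  23. ]
40 2039 x [-18.2  19.7] out [-17.4   0.    4.5   9.5  20.4]
45 330 x [-9.8 11.8] out [-20.3 -17.1   2.3  19.5  24. ]
rim n 3775 fit out= [0.008 0.059 2.922]
```

step_arm(
  series=[
    [-0.5, 2.8, 4.1, 0, 0, 0, -0.5],
    [-1, 5.7, 8.2, 0, 0, 0, -0.5],
    [-1.4, 8.5, 12.3, 0, 0, 0, -0.5],
    [-1.9, 11.3, 16.4, 0, 0, 0, -0.5],
    [-1.9, 11.3, 16.4, 0, 0, 0, -0.5],
  ],
)

```text
time: 15.25
eef_pos: [0.4964, 0.3507, 0.2069]
tcp_rot: [2.524, 0.213, 0.069]
ft_force: [-0.4, -0.0, 0.1]
width: 0.251
```

step_arm(
  series=[
    [-1.9, 11.3, 16.4, 0, 0, 0, -0.5],
    [-1.9, 11.3, 16.4, 0, 0, 0, -0.5],
    [0, 0, 0, 0, 0, 0, -0.5],
    [0, 0, 0, 0, 0, 0, -0.5],
    [0, 0, 0, 0, 0, 0, -0.5],
  ],
)

```text
time: 15.75
eef_pos: [0.4922, 0.3716, 0.237]
tcp_rot: [2.522, 0.214, 0.066]
ft_force: [-0.6, -0.9, -0.1]
width: 0.245
```

```bash
python3 st.py; python3 disc.py w12; cat > /dev/null; python3 - <<'E'
from h import *
a,_=snap('scene'); b,_=snap('top'); w=cv2.imread('pics/w12.png')
cv2.imwrite('pics/f.png',np.vstack([np.hstack([cv2.resize(w,(400,300)),cv2.resize(a[90:240,60:260,::-1],(400,300),interpolation=cv2.INTER_CUBIC)]),np.hstack([cv2.resize(b[150:270,90:250,::-1],(400,300),interpolation=cv2.INTER_CUBIC),cv2.resize(b[120:270,150:350,::-1],(400,300))])]))
E
```

```text
t 283.8 s 547.5 z 237.0 phi 35.04 side 0.05 F [-0.6 -0.9 -0.1] T [0.31 0.01 0.02] w 0.24451286665853178 [ 0.77  0.44  1.42 -0.5   1.65  2.22] 15.75
[0.49216297 0.37162169 0.23704935] [2.52232278 0.21354959 0.06602308] [ 0.77  0.44  1.42 -0.5   1.65  2.22]
0 15 x [44.1 45.8] out [-0.2  0.8  3.9  8.   9. ]
5 15 x [43.8 45.3] out [-0.1  0.9  4.8  7.9  8.8]
10 33 x [41.3 44.8] out [-0.3 -0.1  3.9  8.1  9. ]
15 34 x [-14.1  42.8] out [0.3 0.9 4.3 8.1 8.9]
20 75 x [-40.4  40.8] out [-0.2  0.7  4.7  8.   8.8]
25 99 x [-37.3  37.3] out [-0.1  0.6  4.   8.3  9.1]
30 149 x [-33.   33.2] out [-0.2  0.6  4.7  8.6  9.5]
35 247 x [-27.7  27.6] out [-0.1  0.7  4.7  8.6  9.4]
40 570 x [-18.2  19.2] out [0.  0.8 4.7 8.6 9.4]
45 19 x [-6.6  6.7] out [1.1 2.2 3.9 7.2 7.8]
rim n 1260 fit out= [2.000e-03 1.500e-02 4.054e+00]
```

View pics/f.png

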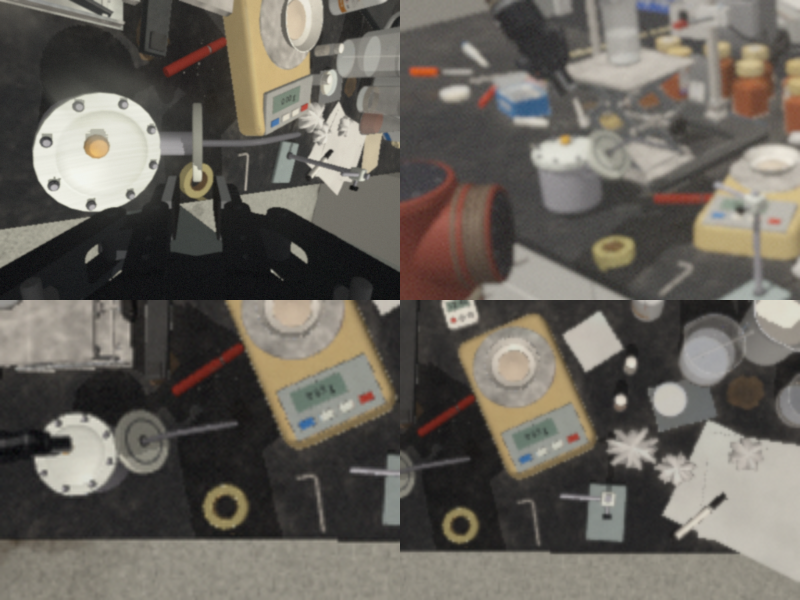

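```bash
python3 -c "
from workcell import bot
print(bot.sign_off())"
```

```text
the job is handed in; nothing more can be done
None
```

The splash cover is on the port. I took it from the parking pin, threaded it spigot first onto the tube, slid it round the bend and pressed it home. I then let go and backed the gripper about 110 mm clear, handing in at about 16 s of the 53 s allowed.

- **Seating:** With the gripper clear, the last wrist-camera check put the disc's middle about 4.5 mm out from my estimate of the port's end face. Fully home is 5 mm, and my estimate is good to about 1 mm. The disc was tilted about 0.015 rad from square to the port (limit 0.1).
- **Contact:** The motion stopped at the predicted home position with about 6 N along the port's axis. The wrist force stayed at noise level along the tube and round the bend, and again after release. No visible gap showed between disc and port.
- **Bystanders:** The tape, hex key, vials, dish and red and black markers look unmoved in the final top and scene pictures. I judged this by eye and did not measure it. The conical flask was not clearly in those last crops, but the arm only passed well above it at the start.
- **Disagreement:** Just before release the tool leaned about 0.2° from the port's angle while I was pressing. It read 35.0° again after release. No check failed.

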